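Ready the sharpening station for a stone change

ROBOT

A 6-joint arm with a two-finger parallel gripper is mounted at the origin on the work surface. World frame = base frame: x ahead of the robot, y to its left, z up, the work surface at z = 0. Lengths are in m, angles in degrees, forces in N, time in s.
With the tool pointing down it reaches from about 0.3 to 0.75 m from the base axis. Payload 8.5 kg.
Tool frame: the origin (TCP) lies between the finger pads; the fingertips stand 17 mm ahead of it and the grasp point (between the pads) lies 2 mm behind it; z points along the fingers, y is the direction in which the jaws open and shut (so a half turn about z gives the same grasp; the last joint's range is limited). The gripper opens to 85 mm and grips with 20 to 120 N. Pads are 22 mm wide; open, the fingers measure 114 mm over their backs; the gripper's body (76 mm by 85 mm) begins 54 mm behind the grasp point. The pads swing forward as they close: fully open they stand 13 mm farther back than shut.
Start: joints at [-87.336, 21.807, 74.336, -0, 83.858, -12.336], TCP at [0.142, -0.531, 0.248] pointing down, gripper open.
Joint ranges: [-178.18, 178.18], [-50.72, 133.34], [12.68, 142.11], [-81.47, 261.47], [9.98, 163.14], [-165.26, 165.26]. Speed limits (degrees/s): [136.94, 136.94, 180, 180, 180, 180].

INTERFACE

Orientations are given as a 3x3 rotation matrix whose columns are the frame's x, y, z axes.
In Python, from rig import readout, eyes, env gives the robot as it stands.
- The arm moves only by the tool arm_command, never from a script. Its argument "rows" is text: rows parted by semicolons, each of 7 numbers parted by spaces: the closure, from 0 (fully open) to 1 (shut), then the shift along the tool's x, y, z in mm, then the turn, a rotation vector about the tool's x, y, z in degrees. In form: grip dx dy dz rx ry rz; .... A call has 1 to 5 rows; each row shifts and turns the commanded pose from where the row before left it, along the tool's axes as they then stand; what a row does not reach is not made up. A row lasts 1/12 s, in which the tool goes at most 41.7 mm and 7.16 degrees, less where a joint would pass 70% of its speed; a pose out of reach is approached as far as the arm can. A call with a gripper value outside its range is refused whole. The fingers move at their own pace and stop on an object; "squeeze" is the grip in N (left out, the last holds). Time passes only in rows, so rows that do not move let the fingers close. It gives the time, the measured TCP pose, the force and the opening at its end, in the units of the state.
- readout.observe(): the state, without advancing time (a new reading comes with each control period).
- eyes.get_image(name): name is "scene" or "top"; returns the picture (420x560x3 uint8, red, green, blue); there is no depth.
- eyes.camera_model(name): a dict with "mtx" (3x3 intrinsics, pixels), "k1" (the pictures are not rectified: a ray, as slopes to the right and down, at radius r is drawn at 1 + k1 r^2 times it, then the intrinsics apply), "view" (4x4, takes a point from world to camera coordinates). Camera axes: x right, y up, looking along -z (the intrinsics and any distortion apply to the point x, -y, -z); pixel columns grow to the right and rows downward; lengths in m; the calibration is good to about 2 mm. A picture is of the moment at which its call begins. camera_model takes no time and is no camera call.
- env.close_job(): hands the job in, once; it reports no verdict.
The state is a dict: "time_s": time; "q": joint angles; "qvel": joint speeds; "joint_efforts": joint torques, N m; "position": TCP position; "tool_rot": TCP orientation; "ft_force": force on the tool from outside, world axes, zero at the start; "wrist_torque": the same for the moment, N m; "grip_width": finger opening in m.
Only numpy, scipy, OpenCV 4.12 (cv2) and the standard library are available. Lean on these libraries where they do the work, as an engineer would, in place of code of your own. Each camera call takes 0.05 s, during which the arm holds its last target. There are 200 camera calls.

TASK

Get the sharpening station ready for me to change its stone. First slide the fresh stone's cassette along its feed rail, by the orange lug, until the spring roller clicks in behind its nub and it stays there against the yellow stop; then take the red grip of the latch, pull it sideways against its spring (to the side where the steel latch plate and its two guide pins stick out), lift the blue clamp arm off the ball and finish still holding the arm raised, steady, with its ball end about 100 mm above where it was. Leave the jar, the hammer and the little dressing stone where they are.

Things in the scene. Friction and masses are not known exactly. Their poses are not given: they have to be found in the camera images.
- station: Clamp station, screwed down: plywood base 340 x 110 x 16 mm (own x from -60 to 280 mm), 50 mm steel hitch ball at the near end, worn stone in a green tray, hinge at the far end; a blue clamp arm runs from the hinge to a socket over the ball. Origin on the bench under the ball's centre; x from ball to hinge, y the way the latch is pulled, z up. Arm's top at 104 mm, latch plate's on it at 110 mm.
- clamp_arm (a joint): Angle of the clamp arm about its hinge pin (along the station's y): 0 = closed on the ball, grows as the ball end is lifted, up to 1.1 rad. No stay: the arm, about 0.6 kg with the latch, falls shut when let go (3 to 4 N at the latch grip lifts it). While the latch is in, its jaw under the ball stops the arm at about 0.01 rad.
- hinge_pin (a point): Centre of the hinge pin, fixed in the station: 240 mm along the station's x from the origin, 85 mm above the bench. The latch grip travels on an arc about this pin when the arm is lifted.
- latch (a joint): Travel of the spring latch, carried by the arm, along the station's +y: 0 = in (jaw under the ball), 0.018 m = fully drawn, its stop. The spring pushes back with 6 N at 0, 12 N at 0.018, and returns it when let go. Drawn 0.010 m or more, the jaw is clear of the ball; keep it drawn until the jaw has risen past the ball (arm at about 0.2 rad).
- latch_grip (a point): Centre of the latch's red grip: an upright disc, 32 mm in diameter, 20 mm wide along the station's y between flat faces, on a 12 mm stem above the arm, over the ball; 147 mm above the bench when closed (top 163 mm), free all round down to 110 mm. Held by its flat faces it can pivot between the fingers. It moves with latch and arm: one grasp both draws the latch and lifts the arm.
- feed_rail: Feed rail, screwed down: plywood base 310 x 110 x 12 mm (own x from -40 to 270 mm) with an aluminium rail along its x, a yellow stop block at its far (+x) end and a steel spring roller at its +y side, 195 mm from the origin. Origin on the bench under the centre of the cassette's lug as it stands at joint 0; x along the rail towards the stop, z up.
- cassette (a joint): Travel of the cassette along the rail's x: 0 = near end, 0.110 m = against the stop block; starts between 0 and 0.04. From about 0.087 the steel nub on its side meets the spring roller, which takes a push of about 6 N; past 0.103 the roller has snapped in behind the nub and holds it. Elsewhere it slides with about 1 N of friction.
- cassette_lug (a point): Point on the axis of the orange lug at the cassette's near end, 80 mm above the bench. The lug is 24 mm along the rail, 20 mm across, its top at 97 mm; it stands on the dark wood carrier (165 x 70 mm, top at 47 mm). The grey-green stone on it, 115 x 58 mm, top at 65 mm, begins 24 mm ahead of the lug's centre.
- jar: Bystander: amber glass jar with a black cap, 56 mm diameter, 85 mm high, origin under its centre.
- mallet: Bystander: hammer lying on the bench, 240 mm long, along its x.
- dressing_stone: Bystander: small sand-coloured stone block, 70 x 35 x 25 mm, origin under its centre.

How it is judged:
By the outcome, as a careful person would: the job done as asked, in the order asked, and still so for the second after the job is handed in, while the arm keeps its last pose, push and grip.
It also fails if it takes over 58 s, if anything falls off the work surface, if the arm or the gripper's body presses on something with over 40 N, if the wrist force passes 120 N, or if a joint passes its speed limit or range.

## Working session

There is one attempt and no reset: what is moved stays moved. The work goes in short steps, Python scripts to look and compute and a tool call to move; the robot and the scene stay as the last step left them, time stands still between calls to the robot, and variables do not carry over. Pictures are saved under pics/ and viewed, about 8 in all and at most 12, crops included, and the job is handed in when it is done.

Besides the shell and the picture viewer there is one more tool, called in YAML: its name, and indented under it one key for each argument. arm_command: Moves the arm, as the interface text tells. Its arguments: {"type":"object","properties":{"rows":{"type":"string"},"squeeze":{"type":"number"}},"required":["rows"]}

```bash
mkdir -p pics; ls; cat > h.py <<'E'
import numpy as np, cv2
from rig import readout, eyes, env
def snap(n,f):
    im=eyes.get_image(n); cv2.imwrite('pics/'+f,cv2.cvtColor(im,cv2.COLOR_RGB2BGR)); return im
def ray(n,u,v):
    c=eyes.camera_model(n); K=np.array(c['mtx'],float); k=c['k1']; V=np.array(c['view'])
    d=cv2.undistortPoints(np.array([[[u,v]]],float),K,np.array([k,0,0,0.]))[0,0]
    R=V[:3,:3]; return -R.T@V[:3,3], R.T@np.array([d[0],-d[1],-1.])
def onz(n,u,v,z):
    o,d=ray(n,u,v); return o+d*(z-o[2])/d[2]
def tri(a,b):
    o1,d1=ray(*a);o2,d2=ray(*b)
    s=np.linalg.lstsq(np.c_[d1,-d2],o2-o1,rcond=None)[0]
    p,q=o1+s[0]*d1,o2+s[1]*d2; return (p+q)/2,np.linalg.norm(p-q)
def blobs(im,lo,hi,amin=25):
    h=cv2.cvtColor(im,cv2.COLOR_RGB2HSV); m=cv2.inRange(h,np.array(lo),np.array(hi))
    n,_,s,c=cv2.connectedComponentsWithStats(m); return [(s[i].tolist(),c[i].round(1).tolist()) for i in range(1,n) if s[i,4]>=amin]
def topix(n,P):
    c=eyes.camera_model(n);V=np.array(c['view']);p=V[:3,:3]@np.array(P)+V[:3,3];s=np.array([p[0],-p[1]])/-p[2]
    s=s*(1+c['k1']*(s@s));return (np.array(c['mtx'])@np.r_[s,1])[:2]
E
python3 - <<'E'
from h import *
a=snap('scene','s0.png');b=snap('top','t0.png')
for n in('scene','top'):
    c=eyes.camera_model(n);V=np.array(c['view']);print(n,-V[:3,:3].T@V[:3,3],np.array(c['mtx'])[0],c['k1'])
for n,i in(('scene',a),('top',b)):
    for nm,lo,hi in(('orange',(8,150,120),(17,255,255)),('red',(0,150,90),(6,255,255)),('red2',(172,150,90),(180,255,255)),('yellow',(22,150,120),(33,255,255)),('blue',(100,120,50),(125,255,255))): print(n,nm,blobs(i,lo,hi))
s=readout.observe();print(s)
E
```

```text
pics
scene [ 1.01643992 -0.72057995  0.72304949] [419.63633544   0.         276.25461313] -0.053571853774078616
top [0.441331   0.01820447 1.82314438] [535.21440884   0.         275.56111136] -0.12015783890544564
scene orange [([291, 164, 11, 15, 65], [295.8, 168.1]), ([374, 267, 39, 78, 1502], [393.6, 306.4]), ([539, 384, 21, 9, 46], [548.7, 388.5]), ([526, 388, 16, 13, 41], [533.9, 393.6]), ([542, 395, 13, 12, 48], [548.3, 400.1]), ([517, 399, 15, 11, 33], [524.6, 404.2])]
scene red [([180, 220, 15, 13, 109], [188.1, 225.4])]
scene red2 []
scene yellow []
scene blue [([355, 108, 27, 32, 92], [366.2, 125.8]), ([388, 117, 47, 64, 1043], [412.7, 153.2]), ([169, 234, 110, 71, 1899], [224.9, 268.2])]
top orange [([315, 0, 7, 34, 87], [317.2, 17.5]), ([387, 11, 17, 64, 537], [394.7, 48.1]), ([380, 12, 6, 62, 175], [382.0, 44.3]), ([325, 21, 5, 17, 34], [326.7, 30.1]), ([146, 33, 10, 11, 48], [150.3, 38.7]), ([315, 34, 8, 27, 77], [318.1, 47.5]), ([144, 36, 17, 35, 252], [152.8, 56.7]), ([325, 39, 5, 9, 25], [326.7, 43.4]), ([244, 44, 6, 13, 32], [246.9, 50.2]), ([321, 49, 10, 71, 258], [
[... 1201 characters left out ...]
323e-05,
        8.38572835e+01, -1.23361167e+01]), 'qvel': array([ 0.02983776,  0.01612967, -0.13045672, -0.04735453, -0.02442489,
        0.15385233]), 'joint_efforts': array([ 3.90751273e-03, -4.49220300e+01, -2.31652379e+01, -1.25870974e-04,
        3.71596005e-03, -1.62069004e-06]), 'position': array([ 0.14233715, -0.53101847,  0.24776505]), 'tool_rot': array([[ 9.65924418e-01,  2.58824295e-01, -5.99464610e-05],
       [ 2.58824148e-01, -9.65923564e-01,  1.31471298e-03],
       [ 2.82375962e-04, -1.28542896e-03, -9.99999134e-01]]), 'ft_force': array([-0.89547669,  0.86953959,  0.49349084]), 'wrist_torque': array([ 0.04483486, -0.04442738, -0.05914206]), 'grip_width': 0.0853100018286181}
```

View pics/s0.png

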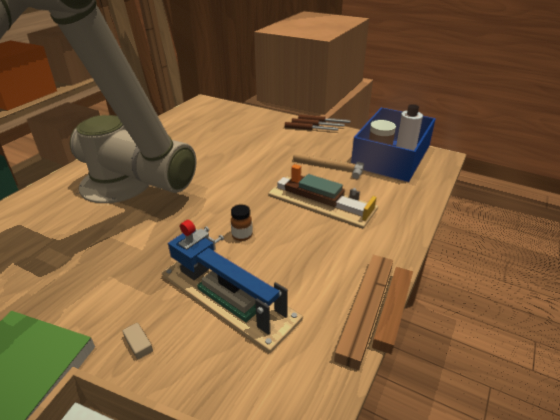

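View pics/t0.png

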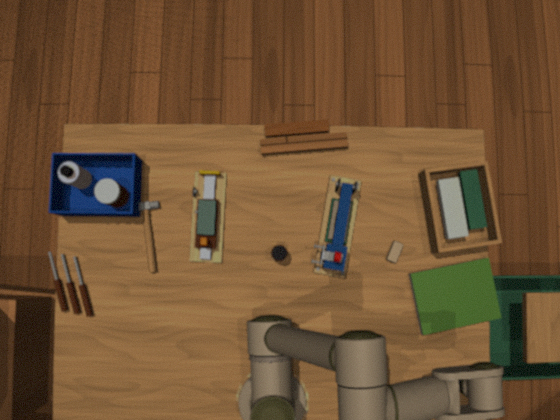

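The scene view shows the station in front (red grip at 188,225) and the rail behind it (lug at 296,170). In the top view the lug is at 203,241, the stop at 208,172, the grip at 337,257 and the jar at 279,253. Next I'll get finer measurements.

```bash
python3 - <<'E'
from h import *
b=cv2.imread('pics/t0.png');s=cv2.imread('pics/s0.png')
c1=cv2.resize(b[160:280,180:240],None,fx=5,fy=5,interpolation=cv2.INTER_CUBIC)
c2=cv2.resize(b[170:290,300:370],None,fx=5,fy=5,interpolation=cv2.INTER_CUBIC)
cv2.imwrite('pics/c.png',np.hstack([c1,c2]))
print('lug',tri(('top',203,240.9),('scene',295.8,168.1)),onz('top',203,240.9,.097))
print('grip',tri(('top',337.2,256.8),('scene',188.1,225.4)),onz('top',337.2,256.8,.155))
print('stop',onz('top',208.1,171.9,.06))
print('jar',onz('top',279.5,253.5,.085))
for nm,im in(('top',b),('scene',s)):
    im=cv2.cvtColor(im,cv2.COLOR_BGR2RGB)
    print(nm,blobs(im,(3,190,100),(17,255,255),20)[-8:] if nm=='top' else blobs(im,(3,190,100),(17,255,255),20))
E
```

```text
lug (array([0.53475128, 0.22819701, 0.08885626]), np.float64(0.0008412862543617234)) [0.53467317 0.22742854 0.097     ]
grip (array([ 0.48819067, -0.19807201,  0.15269722]), np.float64(0.0035223771292942235)) [ 0.48682967 -0.19896833  0.155     ]
stop [0.76756059 0.22067138 0.06      ]
jar [ 0.49751363 -0.020235    0.085     ]
top [([200, 237, 7, 8, 50], [203.1, 240.5])]
scene [([0, 59, 56, 51, 1821], [26.3, 83.6]), ([292, 165, 9, 17, 124], [295.7, 172.8])]
```

View pics/c.png

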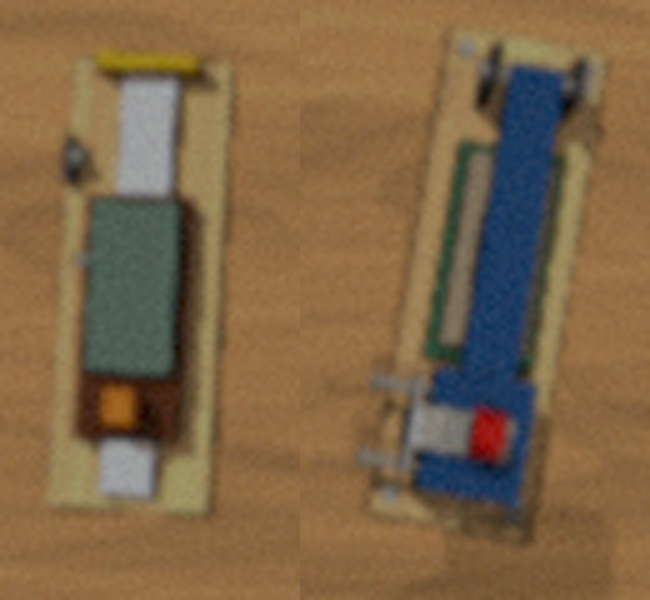

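Left crop: rail base edges run from (130,510) to (155,61), with the orange lug top at (119,407) and the roller on the left (+y). Right crop: the station's latch plate and pins stick out to the left (+y), with the red grip at (489,434).

```bash
python3 - <<'E'
from h import *
c1=lambda x,y,z:onz('top',x/5+179.6,y/5+159.6,z)
c2=lambda x,y,z:onz('top',(x-300)/5+299.6,y/5+169.6,z)
def yaw(ps): # TL,TR,BR,BL
    TL,TR,BR,BL=ps; m1=(TL+TR)/2;m0=(BL+BR)/2;d=m1-m0
    e=[np.degrees(np.arctan2(*(v[1],v[0]))) for v in(d,TL-BL,TR-BR)]
    print('yaw',e,'len',np.linalg.norm(d),'wid',np.linalg.norm(TL-TR),np.linalg.norm(BL-BR));return m0,d/np.linalg.norm(d)
m,d=yaw([c1(x,y,.012) for x,y in((78,62),(232,60),(210,510),(50,507))])
O=m+.04*d;print('rail origin',O)
L=c1(119,407,.097);print('lug',L,'joint',(L-O)[:2]@d[:2],'lat',np.cross(d[:2],(L-O)[:2]))
m,d=yaw([c2(x,y,.016) for x,y in((452,28),(605,55),(530,540),(372,505))])
O=m+.06*d;G=c2(489,434,.155);print('st origin',O,'grip',G,(G-O)[:2]@d[:2],np.cross(d[:2],(G-O)[:2]))
# blue arm near-hinge centre to head centre
p=c2(537,75,.104);q=c2(495,365,.104);print('arm yaw',np.degrees(np.arctan2(*(p-q)[[1,0]])), 'arm at ball', p+(q-p)/np.linalg.norm(q-p)*.24)
p=c1(149,80,.03);q=c1(128,490,.03);print('rail bar yaw',np.degrees(np.arctan2(*(p-q)[[1,0]])))
E
```

```text
yaw [np.float64(-1.8308018995652986), np.float64(-2.065412797068695), np.float64(-1.598498816261243)] len 0.306628806879516 wid 0.10595400260537452 0.10832417475113672
rail origin [0.51040948 0.22615266 0.012     ]
lug [0.53436731 0.22612662 0.097     ] joint 0.02394642789244338 lat 0.0007393716661591082
yaw [np.float64(-9.171312044576402), np.float64(-9.363487359798002), np.float64(-8.982128848124749)] len 0.3334617072064487 wid 0.10708033146169035 0.10942819055320208
st origin [ 0.4913148  -0.20171979  0.016     ] grip [ 0.48808286 -0.19959424  0.155     ] -0.0035294127294972608 0.0015832437252236145
arm yaw -8.339552332935037 arm at ball [ 0.4861477 -0.2030887  0.104    ]
rail bar yaw -1.5555646765717455<stdin>:10: DeprecationWarning: Arrays of 2-dimensional vectors are deprecated. Use arrays of 3-dimensional vectors instead. (deprecated in NumPy 2.0)
<stdin>:12: DeprecationWarning: Arrays of 2-dimensional vectors are deprecated. Use arrays of 3-dimensional vectors instead. (deprecated in NumPy 2.0)
```

arm_command:
  rows: "0 25 -25 0 0 0 5.6; 0 25 -25 0 0 0 5.6; 0 25 -25 0 0 0 5.5; 0 17 -37 0 0 0 0; 0 17 -37 0 0 0 0"
  squeeze: 40

```text
time_s: 0.52
position: [0.2406, -0.3707, 0.2479]
tool_rot: [[1.0, -0.031, -0.0], [-0.031, -1.0, 0.001], [-0.0, -0.001, -1.0]]
ft_force: [0.2, 0.6, 1.2]
grip_width: 0.0853
```

arm_command:
  rows: "0 17 -37 0 0 0 0; 0 17 -37 0 0 0 0; 0 17 -37 0 0 0 0; 0 17 -37 0 0 0 0; 0 17 -37 0 0 0 0"

```text
time_s: 0.93
position: [0.3307, -0.188, 0.2483]
tool_rot: [[1.0, -0.03, 0.0], [-0.03, -1.0, 0.0], [-0.0, -0.0, -1.0]]
ft_force: [0.7, -0.5, -0.3]
grip_width: 0.0853
```

arm_command:
  rows: "0 17 -37 0 0 0 0; 0 17 -37 0 0 0 0; 0 17 -37 0 0 0 0; 0 17 -37 0 0 0 0; 0 17 -37 0 0 0 0"

```text
time_s: 1.35
position: [0.4213, -0.0054, 0.2483]
tool_rot: [[1.0, -0.03, 0.0], [-0.03, -1.0, -0.0], [0.0, 0.0, -1.0]]
ft_force: [0.5, -0.9, 0.6]
grip_width: 0.0853
```

arm_command:
  rows: "0 17 -37 0 0 0 0; 0 17 -37 0 0 0 0; 0 17 -37 0 0 0 0; 0 0 0 0 0 0 0; 0 0 0 0 0 0 0"

```text
time_s: 1.77
position: [0.4753, 0.1035, 0.2477]
tool_rot: [[1.0, -0.026, -0.001], [-0.026, -1.0, -0.0], [-0.001, 0.0, -1.0]]
ft_force: [-0.7, -0.5, 0.0]
grip_width: 0.0854
```

arm_command:
  rows: "0 14 -31 10 0 0 0; 0 14 -31 10 0 0 0; 0 14 -32 10 0 0 0; 0 13 -31 10 0 0 0; 0 0 0 10 0 0 0"

```text
time_s: 2.18
position: [0.5352, 0.2278, 0.1972]
tool_rot: [[1.0, -0.028, 0.0], [-0.028, -1.0, 0.001], [0.0, -0.001, -1.0]]
ft_force: [-0.8, 0.2, -0.7]
grip_width: 0.0852
```

arm_command:
  rows: "0.4 0 0 20 0 0 0; 0.4 0 0 20 0 0 0; 0.4 0 0 10 0 0 0; 0.4 0 0 0 0 0 0; 0.4 0 0 0 0 0 0"

```text
time_s: 2.6
position: [0.5341, 0.2243, 0.1487]
tool_rot: [[1.0, -0.031, -0.0], [-0.031, -1.0, -0.0], [-0.0, 0.0, -1.0]]
ft_force: [-0.8, 0.5, -0.1]
grip_width: 0.0515
```

```bash
python3 - <<'E'
from h import *
s=snap('scene','s1.png');t=snap('top','t1.png')
print(readout.observe()['position'])
a=cv2.resize(s[100:240,240:400],None,fx=3,fy=3)[:,:,::-1];b=cv2.resize(t[180:320,150:250],None,fx=3,fy=3)[:,:,::-1]
cv2.imwrite('pics/c1.png',np.hstack([a,b]))
E
```

```text
[0.53450784 0.22479598 0.14964249]
```

View pics/c1.png

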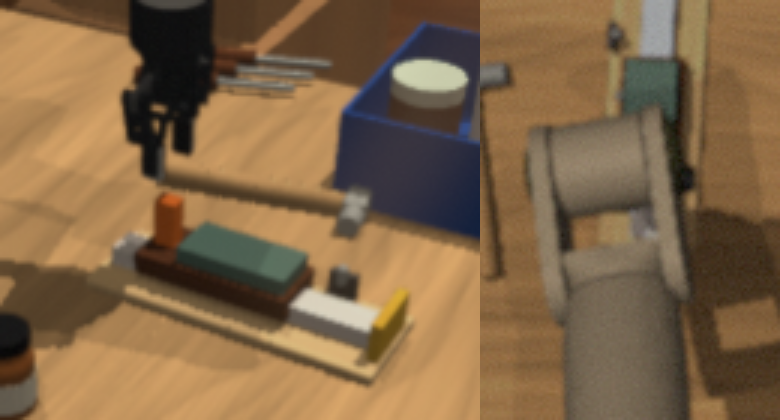

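The open fingers hover over the orange lug (168,220 in the crop). The alignment looks right, so I'll descend and grip.

arm_command:
  rows: "0.4 0 -1.5 20 0 0 0; 0.4 0 0 20 0 0 0; 0.4 0 0 18 0 0 0; 0.4 0 0 10 0 0 0; 0.4 0 0 0 0 0 0"

```text
time_s: 3.12
position: [0.5335, 0.2265, 0.0793]
tool_rot: [[1.0, -0.03, -0.002], [-0.03, -1.0, -0.0], [-0.002, 0.001, -1.0]]
ft_force: [-0.3, -0.5, -0.1]
grip_width: 0.0512
```

arm_command:
  rows: "1 0 0 0 0 0 0; 1 0 0 0 0 0 0; 1 0 0 0 0 0 0; 1 0 0 0 0 0 0; 1 0 0 0 0 0 0"

```text
time_s: 3.53
position: [0.5348, 0.2279, 0.082]
tool_rot: [[1.0, -0.03, 0.004], [-0.03, -1.0, 0.002], [0.004, -0.003, -1.0]]
ft_force: [0.2, 6.4, 1.2]
grip_width: 0.0197
```

arm_command:
  rows: "1 12 -0.5 0 0 0 0; 1 12 0 0 0 0 0; 1 12 0 0 0 0 0; 1 12 0 0 0 0 0; 1 0 0 0 0 0 0"

```text
time_s: 3.95
position: [0.5845, 0.226, 0.082]
tool_rot: [[1.0, -0.031, 0.005], [-0.031, -1.0, 0.001], [0.005, -0.002, -1.0]]
ft_force: [1.9, 2.2, 6.7]
grip_width: 0.0192
```

arm_command:
  rows: "1 6 0 0 0 0 0; 1 6 0 0 0 0 0; 1 5 0 0 0 0 0; 1 4 0 0 0 0 0; 1 4 0 0 0 0 0"

```text
time_s: 4.37
position: [0.6062, 0.2252, 0.082]
tool_rot: [[1.0, -0.03, 0.0], [-0.03, -1.0, -0.0], [0.0, 0.0, -1.0]]
ft_force: [-4.2, -0.3, 6.7]
grip_width: 0.0192
```

arm_command:
  rows: "1 3 0 0 0 0 0; 1 3 0 0 0 0 0; 1 3 0 0 0 0 0; 1 2 0 0 0 0 0; 1 0 0 0 0 0 0"

```text
time_s: 4.78
position: [0.6184, 0.2248, 0.082]
tool_rot: [[1.0, -0.03, 0.003], [-0.03, -1.0, 0.0], [0.003, -0.0, -1.0]]
ft_force: [1.5, -0.3, 4.5]
grip_width: 0.0193
```

arm_command:
  rows: "1 1.5 0 0 0 0 0; 1 1.5 0 0 0 0 0; 1 1 0 0 0 0 0; 1 1 0 0 0 0 0; 1 0 0 0 0 0 0"

```text
time_s: 5.2
position: [0.619, 0.2248, 0.0819]
tool_rot: [[1.0, -0.029, -0.008], [-0.029, -1.0, -0.001], [-0.008, 0.001, -1.0]]
ft_force: [-21.8, -2.5, 15.3]
grip_width: 0.0195
```

Firm stop at −22 N. I'll unload part of the push, open and rise.

arm_command:
  rows: "1 -3 0 0 0 0 0; 0.4 0 0 0 0 0 0; 0.4 0 0 0 0 0 0; 0.4 0 0 0 0 0 0; 0.4 0 0 0 0 0 0"

```text
time_s: 5.62
position: [0.62, 0.2246, 0.0802]
tool_rot: [[1.0, -0.03, -0.0], [-0.03, -1.0, -0.0], [-0.0, 0.0, -1.0]]
ft_force: [0.2, -0.1, -0.1]
grip_width: 0.0513
```

arm_command:
  rows: "0.4 0 0 -30 0 0 0; 0.4 0 0 -40 0 0 0; 0.4 0 0 -40 0 0 0; 0.4 -20 20 -30 0 0 0; 0.4 -20 36 0 0 0 0"

```text
time_s: 6.03
position: [0.5801, 0.1717, 0.2264]
tool_rot: [[1.0, -0.026, 0.012], [-0.026, -1.0, 0.002], [0.012, -0.002, -1.0]]
ft_force: [1.4, -0.8, 1.3]
grip_width: 0.0514
```

arm_command:
  rows: "0.4 -20 36 0 0 0 1.5; 0.4 -20 36 0 0 0 1.5; 0.4 -15 38 0 0 0 1.5; 0.4 -10 40 0 0 0 1.5; 0.4 -10 40 0 0 0 1.5"

```text
time_s: 6.45
position: [0.4866, -0.0154, 0.2205]
tool_rot: [[0.987, -0.161, 0.0], [-0.161, -0.987, -0.0], [0.0, 0.0, -1.0]]
ft_force: [0.8, -0.2, 0.3]
grip_width: 0.0511
```

```bash
python3 - <<'E'
from h import *
s=snap('scene','s2.png');t=snap('top','t2.png')
print(readout.observe()['position'])
L=[0.6195,.2235,.097];print('expect lug top at',topix('top',L),topix('scene',[.6195,.2235,.089]))
print(blobs(t,(3,190,100),(17,255,255),20)[-4:],blobs(s,(3,190,100),(17,255,255),20))
for x in blobs(t,(3,190,100),(17,255,255),20):
  if 190<x[1][0]<220 and 180<x[1][1]<250: print(onz('top',*x[1],.097))
a=cv2.resize(s[130:240,250:390],None,fx=3,fy=3)[:,:,::-1];b=cv2.resize(t[155:265,170:240],None,fx=3,fy=3)[:,:,::-1]
cv2.imwrite('pics/c2.png',np.hstack([a,b]))
E
```

```text
[ 0.48631216 -0.01820941  0.22048837]
expect lug top at [204.83455369 214.78413076] [321.56737977 176.1869895 ]
[([202, 211, 7, 9, 54], [204.8, 215.2])] [([0, 58, 56, 52, 1875], [26.1, 83.3]), ([317, 173, 9, 17, 132], [321.2, 181.0])]
[0.61814279 0.22357916 0.097     ]
```

View pics/c2.png

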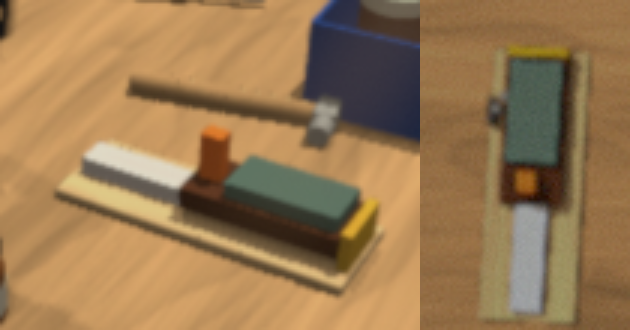

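The cassette sits against the yellow stop, with no gap in either view. The lug measures (0.618, 0.224), and it stayed put after release. Now for the latch.

arm_command:
  rows: "0.4 6 36 0 0 0 0; 0.4 6 36 0 0 0 0; 0.4 6 36 0 0 0 0; 0.4 6 36 0 0 0 0; 0.4 7 34 0 0 0 0"

```text
time_s: 6.97
position: [0.4899, -0.1961, 0.2204]
tool_rot: [[0.987, -0.159, 0.0], [-0.159, -0.987, -0.0], [0.0, -0.0, -1.0]]
ft_force: [1.1, 0.2, 0.8]
grip_width: 0.0512
```

arm_command:
  rows: "0.4 0 0 5 0 0 0; 0.4 0 0 5 0 0 0; 0.4 0 0 0 0 0 0; 0.4 0 0 0 0 0 0; 0.4 0 0 0 0 0 0"

```text
time_s: 7.38
position: [0.49, -0.1934, 0.2105]
tool_rot: [[0.987, -0.158, 0.0], [-0.158, -0.987, 0.0], [0.0, -0.0, -1.0]]
ft_force: [0.1, 0.5, -0.4]
grip_width: 0.0513
```

```bash
python3 - <<'E'
from h import *
s=snap('scene','s3.png');o=readout.observe()
print(o['position'],o['tool_rot'][:,0],o['q'][5], topix('scene',[.488,-.199,.147]))
print(blobs(s,(0,150,90),(6,255,255)))
a=cv2.resize(s[130:300,130:300],None,fx=3.5,fy=3.5)[:,:,::-1]
cv2.imwrite('pics/c3.png',a)
E
```

```text
[ 0.49006745 -0.19357641  0.21065289] [ 9.87392875e-01 -1.58288206e-01  3.93520598e-04] 64.66420494740524 [187.29223221 227.70600988]
[([180, 220, 15, 13, 106], [188.5, 225.6])]
```

View pics/c3.png

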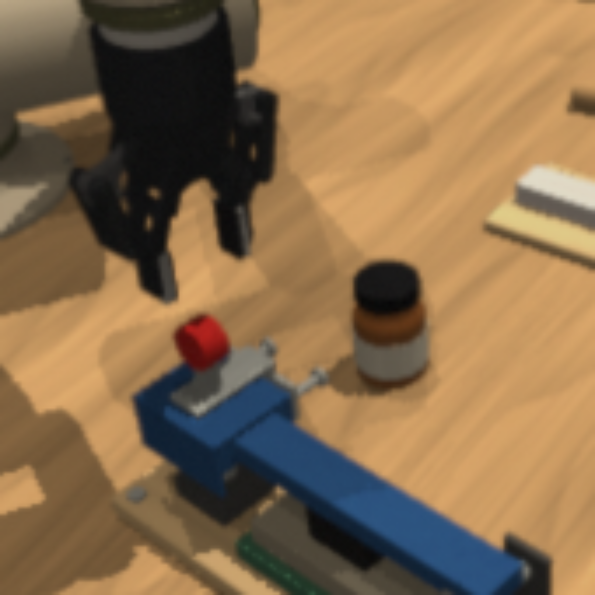

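The fingers straddle the red grip (200,342 in the crop). I'll make a small lateral correction, descend and close.

arm_command:
  rows: "0.4 -1 5 16 0 0 0; 0.4 0 0 20 0 0 0; 0.4 0 0 20 0 0 0; 0.4 0 0 10 0 0 0; 0.4 0 0 0 0 0 0"

```text
time_s: 7.85
position: [0.4874, -0.1983, 0.1426]
tool_rot: [[0.987, -0.159, -0.003], [-0.159, -0.987, 0.002], [-0.003, -0.002, -1.0]]
ft_force: [-0.8, -0.2, -0.2]
grip_width: 0.0506
```

arm_command:
  rows: "1 0 0 0 0 0 0; 1 0 0 0 0 0 0; 1 0 0 0 0 0 0; 1 0 0 0 0 0 0; 1 0 0 0 0 0 0"
  squeeze: 60

```text
time_s: 8.27
position: [0.4886, -0.1989, 0.1456]
tool_rot: [[0.987, -0.16, 0.002], [-0.16, -0.987, 0.0], [0.002, -0.0, -1.0]]
ft_force: [0.4, 6.0, 5.9]
grip_width: 0.0191
```

arm_command:
  rows: "1 0 -4 0 0 0 0; 1 0 -4 0 0 0 0; 1 0 -4 0 0 0 0; 1 0 -3 0 0 0 0; 1 0 0 0 0 0 0"

```text
time_s: 8.68
position: [0.4908, -0.1861, 0.1456]
tool_rot: [[0.987, -0.16, 0.002], [-0.16, -0.987, -0.005], [0.003, 0.004, -1.0]]
ft_force: [-4.4, -9.1, 4.1]
grip_width: 0.0193
```

arm_command:
  rows: "1 0 -2 0 0 0 0; 1 1.7 0 -6 0 0 0; 1 1.7 0 -6 0 0 0; 1 2 0 -5.9 0 0 0; 1 0 0 0 0 0 0"

```text
time_s: 9.1
position: [0.4961, -0.1854, 0.163]
tool_rot: [[0.987, -0.161, -0.0], [-0.161, -0.987, -0.004], [0.001, 0.004, -1.0]]
ft_force: [-1.2, -10.7, -5.3]
grip_width: 0.0192
```

The arm came free (about 5 N down on the tool). I'll continue along the arc.

arm_command:
  rows: "1 2 0 -5.8 0 0 0; 1 2.3 0 -5.8 0 0 0; 1 2.3 0 -5.7 0 0 0; 1 2.5 0 -5.6 0 0 0; 1 2.6 0 -5.6 0 0 0"

```text
time_s: 9.52
position: [0.5071, -0.1871, 0.1905]
tool_rot: [[0.987, -0.161, -0.002], [-0.161, -0.987, -0.003], [-0.002, 0.003, -1.0]]
ft_force: [-0.4, -10.5, -7.4]
grip_width: 0.0189
```

arm_command:
  rows: "1 2.8 0 -5.5 0 0 0; 1 2.9 0 -5.5 0 0 0; 1 3.1 0 -5.4 0 0 0; 1 3.1 0 -5.4 0 0 0; 1 3.4 0 -5.2 0 0 0"

```text
time_s: 9.93
position: [0.5219, -0.1895, 0.2173]
tool_rot: [[0.987, -0.161, -0.003], [-0.161, -0.987, -0.003], [-0.003, 0.003, -1.0]]
ft_force: [-1.4, -11.3, -8.0]
grip_width: 0.0194
```

arm_command:
  rows: "1 3.4 0 -5.1 0 0 0; 1 3.6 0 -5.1 0 0 0; 1 3.7 0 -5 0 0 0; 1 3.8 0 -5 0 0 0; 1 1.6 0 -2 0 0 0"

```text
time_s: 10.35
position: [0.538, -0.1923, 0.2397]
tool_rot: [[0.987, -0.162, -0.003], [-0.162, -0.987, -0.003], [-0.002, 0.004, -1.0]]
ft_force: [-3.0, -11.0, -7.2]
grip_width: 0.0193
```

arm_command:
  rows: "1 0 0 0 0 0 0; 1 0 0 0 0 0 0; 1 0 0 0 0 0 0; 1 0 0 0 0 0 0; 1 0 0 0 0 0 0"

```text
time_s: 10.77
position: [0.5377, -0.1922, 0.2393]
tool_rot: [[0.987, -0.162, -0.003], [-0.162, -0.987, -0.003], [-0.003, 0.004, -1.0]]
ft_force: [-1.9, -10.4, -5.1]
grip_width: 0.0197
```

```bash
python3 - <<'E'
from h import *
s=snap('scene','s4.png');t=snap('top','t4.png')
o=readout.observe();print(o['time_s'],o['position'],o['ft_force'],o['grip_width'])
for x in blobs(t,(3,190,100),(17,255,255),20):
  if 190<x[1][0]<220 and 180<x[1][1]<250: print(onz('top',*x[1],.097))
cv2.imwrite('pics/c4.png',cv2.resize(s[90:330,120:400],None,fx=2.4,fy=2.4)[:,:,::-1])
E
```

```text
10.8667 [ 0.53763146 -0.19223168  0.23930915] [ -2.66617081 -10.23035012  -5.59737348] 0.019023219638250034
[0.61814279 0.22357916 0.097     ]
```

View pics/c4.png

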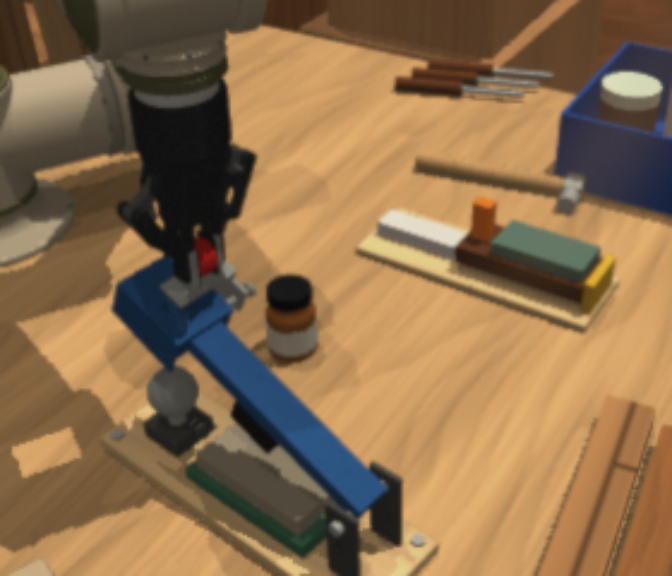

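The arm is raised off the ball (ball at 172,390 in the crop) with the grip held. The cassette is still at the stop, and the jar and hammer haven't been touched. Handing in.

```bash
python3 -c "
from h import *
print(env.close_job())"
```

```text
the job is handed in; nothing more can be done
None
```

The station is ready for the stone change, and I handed the job in at about 11 s of the 58 s allowed. The hand-in gives no verdict.

- **Cassette:** I slid it by the orange lug until it hit the yellow stop, where the push rose to about 22 N. It stayed there after release: the lug measured 0.618, 0.224 m both right after and at the end. I could not see the roller's snap directly. I infer it from the travel (about 0.108 m, past the 0.103 m snap point) and from the pictures showing no gap at the stop.
- **Latch and clamp arm:** I pulled the latch about 13–15 mm to the side with the pins and lifted the arm clear of the ball. I am still holding it raised. The grip rose about 94 mm along its arc, which puts the ball end about 99 mm up. The last readings were steady: about 5.6 N down, about 10 N of latch spring, and 19 mm between the fingers on the 20 mm grip.
- **Other items:** The jar and hammer look undisturbed in the last view. The little dressing stone was only partly in that picture, so I did not check it closely, but the arm never went near it.

None of my checks failed or disagreed.

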